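# Check a printed brake lever for clearance to the bar

### The job

Two printed brake-lever prototypes are mounted on handlebar stubs on the cutting mat. Check the one with the long lever, which reaches almost to the end of its grip: press it in towards the bar with the backs of your fingers until it comes up firm on its stop, hold it there for about a second without forcing it, then let it follow your fingers all the way back out so that it does not snap. Do not pinch the lever or touch the grip, and leave the short-lever stand and the things around alone.

Things in the scene. Friction and masses are not known exactly. Their poses are not given: they have to be found in the camera images.
- lever_long (a joint): Hinge of the long lever to be checked, vertical axis, in rad: about 0 at rest, grows as the lever is pressed towards the bar. Firm stop at 0.28, giving under 0.005 more. Sprung outwards: at long_pad 3.5 N starts it, 7.5 N brings it to the stop, then the force climbs steeply; 10 to 18 N is firm, over 40 N is forcing. Let go, it snaps out; led out below 0.1 m/s it follows.
- long_pad (a point): Middle of the flat outer face of the long lever's white plastic blade, at mid-height. Frame turns with the lever: x level into the blade (the way to press), y along the blade to the pivot, z up. Blade 7 mm thick, 14 mm high, face flat from 30 mm before to 35 mm after this point in y. The hinge axis is at x 33, y 85 mm. From rest to stop it moves 24 mm: about 22 in x and 9 to -y (rest frame).
- long_tip (a point): Centre of the 17 mm ball on the free end of the long lever, 137 mm from its pivot (frame as long_pad). The inner side of the blade is 47 mm clear of the grip at rest; on the stop the ball is 12 mm clear of it.
- short_tip (a point): The centre of the 17 mm ball on the free end of the other stand's short lever, 85 mm long from pivot to end. Not to be touched.
- stand_long: Stand of the long lever, fixed: grey metal foot plate 120 x 200 (y) x 10 mm, origin centred under it, 3 mm above the bench; post at the +y end holds a level bar along y, axis 140 mm above the origin. Lever on the bar's -x side at its height, pivot at (-36, 48, 140) mm, free end to -y. Clamps rise 27 mm above the axis at y 38 to 114 mm. Outside the lever it is free down to the foot.
- grip_long: The black rubber grip on the long lever's bar, 31 mm thick and 122 mm long along its y; origin on the bar's axis over the foot's centre. Not to be touched.
- stand_short: The other stand, the same in all but its lever, which is short; same frame and sizes. Fixed to the bench, not to be touched. Which stand is on the left varies.
- lever_short (a joint): The hinge of the short lever, in rad: about 0 at rest, grows as it is pressed. To stay at rest.
- case: Loose white printed open case 60 x 90 x 25 mm, on the mat on the robot's side of the stands; origin at the centre of its underside. Leave alone.
- driver: Loose screwdriver, 170 mm long, lying on the mat beyond the stands. Leave alone.
- glue: Loose white bottle, 42 mm wide and 100 mm tall, standing at the left side of the mat; origin at the centre of its underside. Leave alone.
- inserts: Loose clear jar with a steel cap, 52 mm wide and 55 mm tall, standing at the right side of the mat; origin at the centre of its underside. Leave alone.

How it is judged:
By the outcome, as a careful person would: the job done as asked, in the order asked, and still so for the second after the job is handed in, with the robot touching nothing.
It also fails if it takes over 48 s, if anything falls off the work surface, if the arm or the gripper's body presses on something with over 40 N, if the wrist force passes 120 N, or if a joint passes its speed limit or range.

### The arm

A 6-joint arm with a two-finger parallel gripper is mounted at the origin on the work surface. World frame = base frame: x ahead of the robot, y to its left, z up, the work surface at z = 0. Lengths are in m, angles in rad, forces in N, time in s.
With the tool pointing down it reaches from about 0.35 to 0.975 m from the base axis. Payload 4.9 kg.
Tool frame: the origin (TCP) lies between the finger pads; the fingertips stand 17 mm ahead of it and the grasp point (between the pads) lies 2 mm behind it; z points along the fingers, y is the direction in which the jaws open and shut (so a half turn about z gives the same grasp; the last joint's range is limited). The gripper opens to 85 mm and grips with 20 to 120 N. Pads are 22 mm wide; open, the fingers measure 114 mm over their backs; the gripper's body (76 mm by 85 mm) begins 54 mm behind the grasp point. The pads swing forward as they close: fully open they stand 13 mm farther back than shut.
Start: joints at [-1.362, 0.053, 1.613, -0, 1.476, -0.119], TCP at [0.201, -0.592, 0.248] pointing down, gripper open.
Joint ranges: [-3.01, 3.01], [-1.01, 2.22], [0.06, 2.58], [-1.02, 4.17], [0.09, 2.62], [-3.14, 3.14]. Speed limits (rad/s): [2.57, 2.57, 3.14, 3.14, 3.14, 3.14].

### API

Orientations are given as a unit quaternion [w, x, y, z].
In Python, from plant import state, grab_frame, camera_model, job_done, find_in, silhouettes, landmark_of gives the robot as it stands.
- The arm moves only by the shell command python3 -m crank 'ROWS'. ROWS is JSON, a list of rows, each an object with "angular": the turn, a rotation vector about the tool's x, y, z each as a share of 5 degrees, from -1 to 1, a list of three; "delta_pos": the shift along the tool's x, y, z each as a share of 3 cm, from -1 to 1, a list of three; "gripper": the opening, from 0 (shut) to 1 (fully open). In form: [{"angular": [ax, ay, az], "delta_pos": [tx, ty, tz], "gripper": gripper}, ...]. A call has 1 to 12 rows; each row shifts and turns the commanded pose from where the row before left it, along the tool's axes as they then stand; what a row does not reach is not made up. A row lasts 1/8 s, in which the tool goes at most 62.5 mm and 10.7 degrees, less where a joint would pass 70% of its speed; a pose out of reach is approached as far as the arm can. A call with a number of a shift or a turn outside -1 to 1 is refused whole. A call with a gripper value outside its range is refused whole. The fingers move at their own pace and stop on an object; the grip force is fixed at half the most. Time passes only in rows, so rows that do not move let the fingers close. It gives the time, the measured TCP pose, the force and the opening at its end, in the units of the state.
- state(): the state, without advancing time (a new reading comes with each control period).
- grab_frame(name): name is "scene" or "top"; returns the picture (384x512x3 uint8, red, green, blue); there is no depth.
- camera_model(name): a dict with "camera_matrix" (3x3 intrinsics, pixels), "rvec" (rotation vector, rad) and "tvec" (3), from world to camera coordinates, as OpenCV has them. Camera axes: x right, y down, z forward; pixel columns grow to the right and rows downward; lengths in m; the calibration is good to about 2 mm. A picture is of the moment at which its call begins. camera_model takes no time and is no camera call.
- job_done(): hands the job in, once; it reports no verdict.
Trained networks look in the newest picture that a camera, given by its name, has taken for a name from the list of things; names that differ only in an ending like _2 or _b are one class to them, and where a whole thing is asked for, a point or a joint stands for the part that bears it (a point fixed in the world has none). Each returns a list of dicts, best first, with "conf" (0 to 1); they miss things now and then, are a little off and sometimes report something else, mostly with a low value. They report only what shows in the picture. A call takes as long as a camera call.
- find_in(camera, target): "bbox" ([left, top, right, bottom] in pixels, round what is visible of it).
- silhouettes(camera, target): "mask" (384x512 bool, what is visible of it) and "bbox" ([left, top, right, bottom] in pixels, round what is visible of it).
- landmark_of(camera, target): "pixel" ([column, row] in pixels: a listed point, or the origin of a listed thing).
The state is a dict: "time": time; "joint_pos": joint angles; "joint_vel": joint speeds; "joint_efforts": joint torques, N m; "tool_pos": TCP position; "tool_rot": TCP orientation; "contact_force": force on the tool from outside, world axes, zero at the start; "ft_torque": the same for the moment, N m; "gripper_width": opening from 0.0 (shut) to 1.0 (fully open).
Only numpy, scipy, OpenCV 4.12 (cv2) and the standard library are available. Lean on these libraries where they do the work, as an engineer would, in place of code of your own. Each camera call takes 0.05 s, during which the arm holds its last target.

## Working session

There is one attempt and no reset: what is moved stays moved. The work goes in short steps, Python scripts to look and compute and a shell command to move; the robot and the scene stay as the last step left them, time stands still between calls to the robot, and variables do not carry over. Pictures are saved under pics/ and viewed, and the job is handed in when it is done.

```bash
mkdir -p pics; ls
python3 - <<'E'
from plant import *
import cv2
for n in("scene","top"):
    f=grab_frame(n); cv2.imwrite(f"pics/{n}0.png",cv2.cvtColor(f,cv2.COLOR_RGB2BGR))
    for t in("long_pad","long_tip","short_tip","stand_long","stand_short","grip_long"):
        print(n,t,[(round(d['conf'],2),[round(float(v)) for v in d['pixel']]) for d in landmark_of(n,t)][:3])
s=state();print(s)
E
```

```text
pics
scene long_pad [(0.74, [171, 197])]
scene long_tip [(0.65, [149, 196])]
scene short_tip [(0.52, [289, 167])]
scene stand_long [(0.63, [190, 247])]
scene stand_short [(0.61, [298, 214])]
scene grip_long [(0.9, [184, 210])]
top long_pad [(0.67, [324, 214])]
top long_tip [(0.55, [342, 221])]
top short_tip [(0.58, [187, 213])]
top stand_long [(0.92, [304, 196])]
top stand_short [(0.72, [189, 196]), (0.72, [403, 240])]
top grip_long [(0.57, [313, 190]), (0.43, [188, 216])]
{'time': 0.7, 'joint_pos': array([-1.36204229e+00,  5.26513333e-02,  1.61287178e+00,  8.70903193e-06,
        1.47597849e+00, -1.19022505e-01]), 'joint_vel': array([-1.14466290e-04,  1.57645267e-03, -9.12249901e-05,  3.56565313e-04,
       -3.71094095e-04, -8.54300286e-04]), 'joint_efforts': array([-3.58026500e-04, -3.93550086e+01, -3.70376551e+01, -1.86637017e-04,
        3.94810204e-04,  8.98563144e-06]), 'tool_pos': array([ 0.20120062, -0.59172735,  0.24835065]), 'tool_rot': array([4.52831834e-05, 9.86600416e-01, 1.63155191e-01, 6.37237050e-06]), 'contact_force': array([ 0.22227941,  0.25171028, -0.06442175]), 'ft_torque': array([ 0.02426771, -0.03985806,  0.00192247]), 'gripper_width': 1.0043803889598977}
```

View pics/scene0.png

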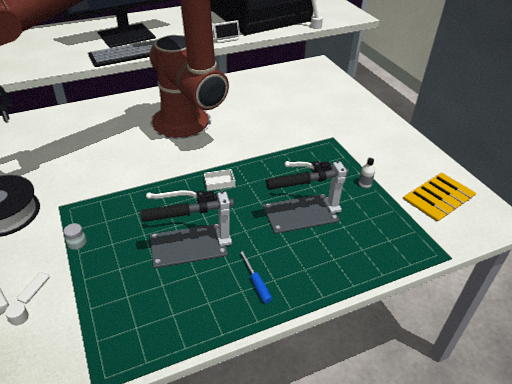

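View pics/top0.png

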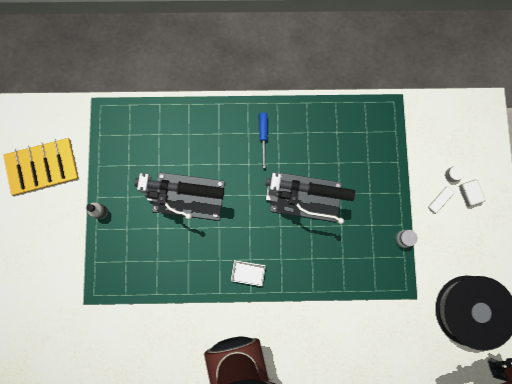

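```bash
cat > h.py <<'E'
import numpy as np, cv2
from plant import *
CM={n:camera_model(n) for n in("scene","top")}
def proj(n,P):
    c=CM[n]; return cv2.projectPoints(np.atleast_2d(np.asarray(P,float)),np.array(c['rvec'],float),np.array(c['tvec'],float),np.array(c['camera_matrix'],float),None)[0][:,0]
def ray(n,px):
    c=CM[n];R=cv2.Rodrigues(np.array(c['rvec'],float))[0];t=np.array(c['tvec'],float).ravel()
    d=R.T@np.linalg.inv(c['camera_matrix'])@[px[0],px[1],1];return -R.T@t,d
def onz(n,px,z):
    o,d=ray(n,px);return o+d*(z-o[2])/d[2]
def S(p,P):
    x,y,a=p;P=np.atleast_2d(P);c,s=np.cos(a),np.sin(a)
    return np.c_[x+c*P[:,0]-s*P[:,1],y+s*P[:,0]+c*P[:,1],.003+P[:,2]]
E
python3 - <<'E'
from h import *
from scipy.optimize import least_squares
obs=[]
loc={"long_pad":(-.069,-.037,.14),"long_tip":(-.066,-.0857,.14),"stand_long":(0,0,0),"grip_long":(0,0,.14)}
for n in("scene","top"):
    grab_frame(n)
    for t in loc:
        r=landmark_of(n,t)
        if r: obs.append((n,t,r[0]['pixel'],r[0]['conf']))
def f(p,raw=False):
    e=[(proj(n,S(p,loc[t]))[0]-np.array(q)) for n,t,q,c in obs]
    return np.array(e) if raw else np.ravel(e)
g=onz("top",[304,196],.003);print("origin guess",g)
best=min((least_squares(f,[g[0],g[1],a],loss='soft_l1') for a in np.arange(-3,3,.7)),key=lambda r:r.cost)
print(best.x,best.cost)
for o,e in zip(obs,f(best.x,True)):print(o[0],o[1],np.round(o[2],1),np.round(e,1))
for n in("scene","top"):
    I=cv2.cvtColor(grab_frame(n),cv2.COLOR_RGB2BGR)
    def crop(I,cx,cy):
        k=6;x0,y0=cx-66,cy-50
        J=cv2.resize(I[y0:y0+100,x0:x0+132],None,fx=k,fy=k,interpolation=cv2.INTER_CUBIC)
        def d(P,c):
            for u in proj(n,P):cv2.circle(J,(int((u[0]-x0+.5)*k),int((u[1]-y0+.5)*k)),3,c,-1)
        p=best.x
        d(S(p,[(sx*.06,sy*.1,.01) for sx in(-1,1) for sy in(-1,1)]),(0,0,255))
        d(S(p,loc["long_pad"]),(0,255,255));d(S(p,loc["long_tip"]),(255,0,0));d(S(p,(-.036,.048,.14)),(255,0,255))
        d(S(p,[(0,.061,.14),(0,-.061,.14)]),(0,255,0))
        return J
    cv2.imwrite(f"pics/z_{n}.png",crop(I,*((190,220) if n=="scene" else (312,200))))
print(state()['time'])
E
```

```text
origin guess [ 0.61863259 -0.16416067  0.003     ]
[ 0.61899702 -0.17196473 -0.28258323] 8.962313875462655
scene long_pad [169.6 193.9] [-1.2 -1. ]
scene long_tip [148.4 195.2] [ 1.5 -0.2]
scene stand_long [188.7 246.7] [-1.9 -0.4]
scene grip_long [182.8 211.9] [ 0.2 -2.1]
top long_pad [322.6 215.4] [-1.6  0.7]
top long_tip [338.5 222.8] [ 0.7 -2.9]
top stand_long [305.5 196.5] [ 1.1 -0.7]
top grip_long [314.3 188.8] [-0.5 -1.1]
1.3
```

```bash
ls pics
```

```text
scene0.png
top0.png
z_scene.png
z_top.png
```

View pics/z_scene.png

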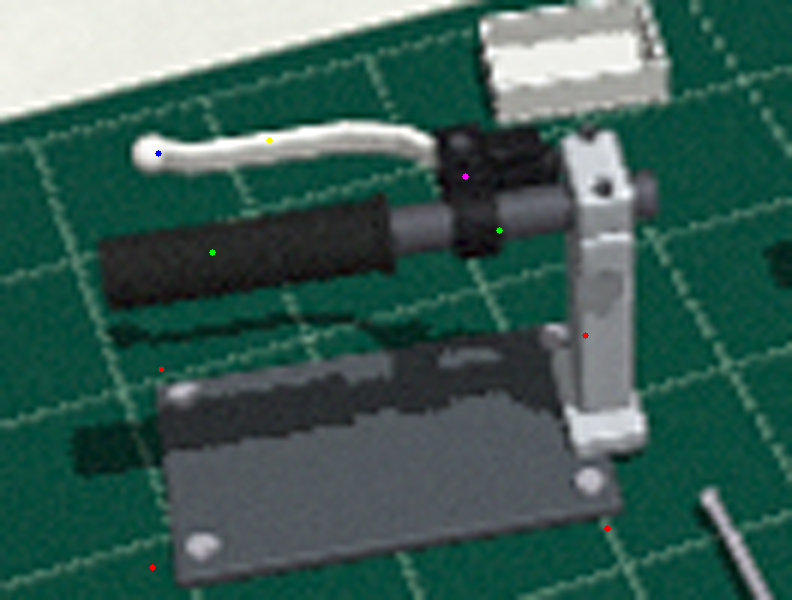

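View pics/z_top.png

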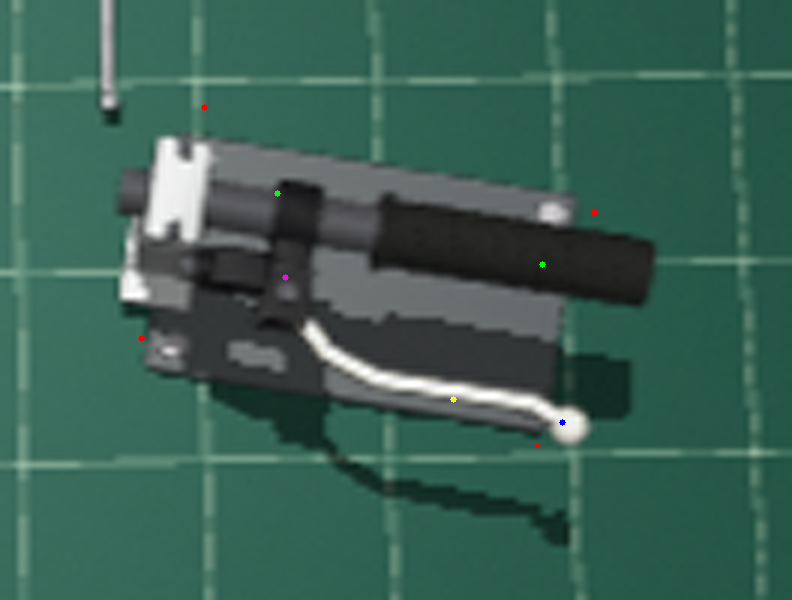

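```bash
cat > fit.py <<'E'
from h import *
from scipy.optimize import least_squares
z=lambda n,u,v:((124 if n=="scene" else 246)+u/6-.5,(170 if n=="scene" else 150)+v/6-.5)
F=lambda sx,sy:(sx*.06,sy*.1,.01)
obs=[("scene",F(-1,-1),(160,388)),("scene",F(1,-1),(178,578)),("scene",F(1,1),(620,508)),
("top",F(1,-1),(578,195)),("top",F(-1,1),(147,370)),("top",F(1,1),(208,138))]
obs=[(n,P,z(n,*q)) for n,P,q in obs]
E
python3 - <<'E'
from fit import *
def tipfit(q):  # triangulate
    def f(X): return np.r_[proj("scene",X)[0]-q[0],proj("top",X)[0]-q[1]]
    r=least_squares(f,[.6,-.25,.14]);return r.x,r.fun
def f(p): return np.ravel([proj(n,S(p,P))[0]-np.array(q) for n,P,q in obs])
b=least_squares(f,[.62,-.17,-.15]);p=b.x
print(p,b.fun.reshape(-1,2).round(1).tolist())
def loc(X):
    c,s=np.cos(p[2]),np.sin(p[2]);d=X-np.array([p[0],p[1],.003]);return np.array([c*d[0]+s*d[1],-s*d[0]+c*d[1],d[2]])*1000
for nm,a,bb in(("ball",(150,152),(570,425)),("pivot",(462,142),(287,277)),("gripend",(104,272),(650,272)),("gripin",(390,234),(380,232))):
    X,e=tipfit((np.array(z("scene",*a)),np.array(z("top",*bb))));print(nm,X.round(4),loc(X).round(1),e.round(1))
# overlay
for n,(x0,y0) in(("scene",(124,170)),("top",(246,150))):
    J=cv2.imread(f"pics/z_{n}.png")
    def d(P,c):
        for u in proj(n,S(p,P)):cv2.circle(J,(int((u[0]-x0+.5)*6),int((u[1]-y0+.5)*6)),4,c,1)
    d([F(sx,sy) for sx in(-1,1) for sy in(-1,1)],(0,0,255))
    d((-.069,-.037,.14),(0,255,255));d((-.066,-.0857,.14),(255,0,0));d((-.036,.048,.14),(255,0,255));d([(0,0,.14),(0,-.122,.14),(0,.038,.14),(0,.114,.14)],(0,255,0))
    cv2.imwrite(f"pics/y_{n}.png",J)
E
```

```text
[ 0.61641721 -0.17042516 -0.18076881] [[-1.6, -1.1], [-1.4, 0.1], [-0.1, -0.7], [1.0, 0.0], [-0.0, -0.6], [-3.9, -1.5]]
ball [ 0.5304 -0.2391  0.1437] [-72.2 -83.  140.7] [0. 0. 0. 0.]
pivot [ 0.5953 -0.115   0.1609] [-30.8  50.7 157.9] [0.2 0.  0.1 0. ]
gripend [ 0.598  -0.2766  0.1452] [   1.  -107.8  142.2] [-0.3 -0.  -0.3 -0.1]
gripin [ 0.6184 -0.1579  0.1418] [ -0.3  12.7 138.8] [-0.3 -0.  -0.3 -0.1]
```

Run:
```python
from fit import *
del obs[-1]
extra=[("scene",'a',(104,272)),("top",'a',(650,272)),("scene",'b',(390,234)),("top",'b',(380,232))]
def f(v):
    p=v[:3];G={'a':(0,v[3],.14),'b':(0,v[4],.14),'t':(v[5],-np.sqrt(.137**2-(v[5]+.036)**2)+.048,.14)}
    return np.ravel([proj(n,S(p,P))[0]-np.array(q) for n,P,q in obs]+[proj(n,S(p,G[k]))[0]-np.array(z(n,*q)) for n,k,q in extra+[("scene",'t',(150,152)),("top",'t',(570,425))]])
b=least_squares(f,[.62,-.17,-.15,-.1,.01,-.07]);p=b.x[:3]
print(b.x.round(4),b.fun.reshape(-1,2).round(1).tolist())
np.save("p.npy",b.x)
tx=b.x[5]
for n,(x0,y0) in(("scene",(124,170)),("top",(246,150))):
    J=cv2.imread(f"pics/z_{n}.png")
    def d(P,c):
        for u in proj(n,S(p,P)):cv2.circle(J,(int((u[0]-x0+.5)*6),int((u[1]-y0+.5)*6)),4,c,1)
    F=lambda sx,sy:(sx*.06,sy*.1,.01)
    d([F(sx,sy) for sx in(-1,1) for sy in(-1,1)],(0,0,255))
    d([(-.069,-.037+k,.14) for k in(-.03,0,.035)],(0,0,255));d((tx,-np.sqrt(.137**2-(tx+.036)**2)+.048,.14),(255,0,0));d((-.036,.048,.14),(255,0,255))
    cv2.imwrite(f"pics/y_{n}.png",J)
P=S(p,[(-.069,-.037,.14),(-.069,-.067,.14),(-.036,.048,.14)]);print(P)
```

```text
[ 0.6169 -0.1687 -0.1748 -0.1098  0.0109 -0.0729] [[-1.1, -0.9], [-0.6, 0.1], [0.7, -0.9], [0.3, -0.4], [-0.5, -0.6], [-0.3, 0.6], [-0.4, 0.1], [-0.3, -0.2], [-0.3, -0.3], [0.2, 0.2], [-0.2, -0.0]]
[[ 0.54251989 -0.19313237  0.143     ]
 [ 0.53730134 -0.222675    0.143     ]
 [ 0.58980265 -0.11516866  0.143     ]]
```

View pics/y_top.png

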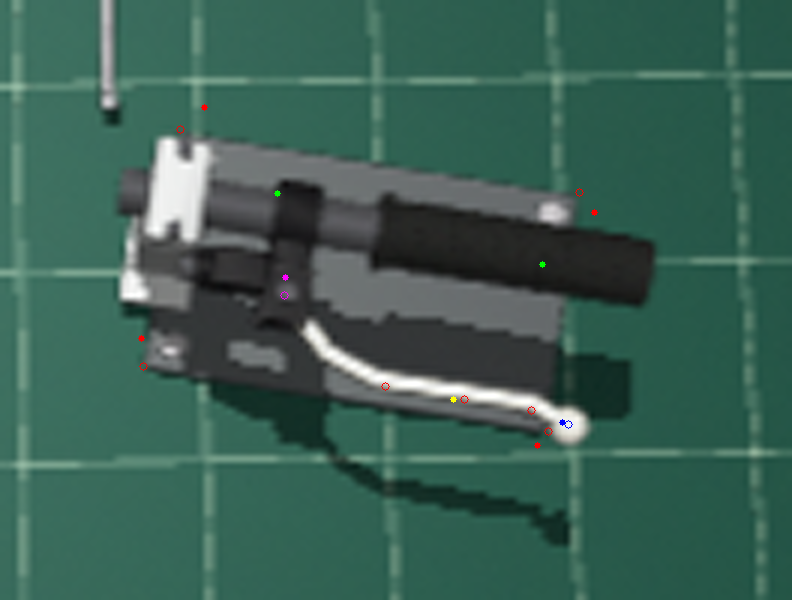

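View pics/y_scene.png

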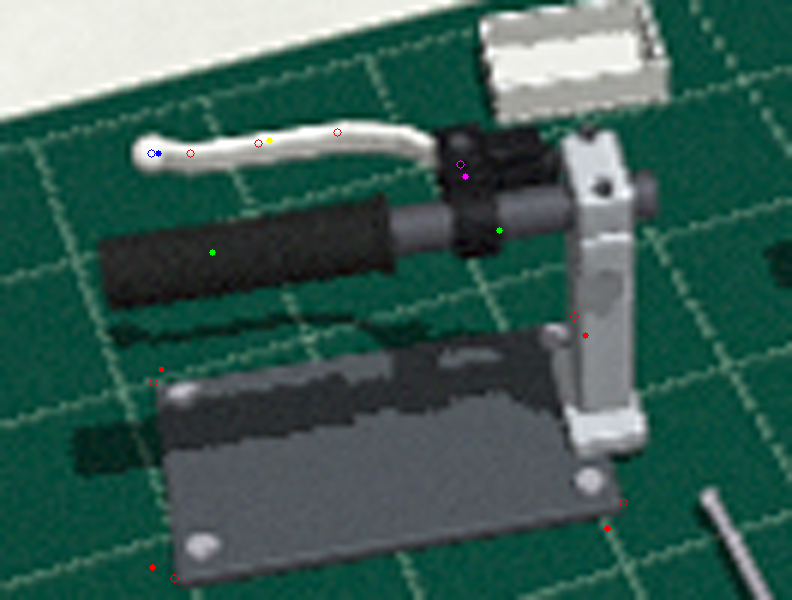

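```bash
python3 -m crank '[{"angular":[0,0,-1],"delta_pos":[0,0,0],"gripper":0},{"angular":[0,0,-1],"delta_pos":[0,0,0],"gripper":0},{"angular":[0,0,-1],"delta_pos":[0,0,0],"gripper":0},{"angular":[0,0,-1],"delta_pos":[0,0,0],"gripper":0},{"angular":[0,0,-1],"delta_pos":[0,0,0],"gripper":0},{"angular":[0,0,-1],"delta_pos":[0,0,0],"gripper":0},{"angular":[0,0,-1],"delta_pos":[0,0,0],"gripper":0},{"angular":[0,0,-1],"delta_pos":[0,0,0],"gripper":0},{"angular":[0,0,-1],"delta_pos":[0,0,0],"gripper":0},{"angular":[0,0,-1],"delta_pos":[0,0,0],"gripper":0},{"angular":[0,0,-1],"delta_pos":[0,0,0],"gripper":0},{"angular":[0,0,-1],"delta_pos":[0,0,0],"gripper":0}]'
cat >> h.py <<'E'
from scipy.spatial.transform import Rotation as Ro
V=np.load("p.npy");p=V[:3]
def rel(off=(-.05,0,0),th=0.):
    """tool vs target: target TCP = pad frame offset (x press,y,z), lever at th"""
    s=state();q=np.array(s['tool_rot']);R=Ro.from_quat(q[[1,2,3,0]])
    pad=np.array([-.033,-.085]);c,sn=np.cos(th),np.sin(th);A=np.array([[c,-sn],[sn,c]])
    l=np.array([-.036,.048])+A@(pad+np.array(off[:2]))
    T=S(p,(l[0],l[1],.14+off[2]))[0]
    d=R.as_matrix().T@(T-s['tool_pos'])
    a=p[2]+th;yt=np.array([np.cos(a),np.sin(a),0]);zt=np.array([0,0,-1.]);Rt=np.c_[np.cross(yt,zt),yt,zt]
    w=(R.inv()*Ro.from_matrix(Rt)).as_rotvec()
    print("t",round(s['time'],2),"F",s['contact_force'].round(1),"grip",round(s['gripper_width'],3),"pos",s['tool_pos'].round(4))
    print("shift/30mm",(d/.03).round(3),"turn/5deg",np.degrees(w/5).round(3))
E
python3 -c "
from h import *
rel((-.05,0,.07))"
```

```text
time: 2.8
tool_pos: [0.2012, -0.5917, 0.2483]
tool_rot: [0.0, 0.772, 0.636, -0.0]
contact_force: [-0.1, -0.1, -0.1]
gripper_width: -0.003
t 2.8 F [-0.1 -0.1 -0.1] grip -0.003 pos [ 0.2012 -0.5917  0.2483]
shift/30mm [15.191  6.951  1.177] turn/5deg [ 0.     0.    -0.207]
```

```bash
python3 -m crank '[{"angular":[0,0,-0.1],"delta_pos":[0.95,0.43,0],"gripper":0},{"angular":[0,0,-0.1],"delta_pos":[0.95,0.43,0],"gripper":0},{"angular":[0,0,0],"delta_pos":[0.95,0.43,0],"gripper":0},{"angular":[0,0,0],"delta_pos":[0.95,0.43,0],"gripper":0},{"angular":[0,0,0],"delta_pos":[0.95,0.43,0],"gripper":0},{"angular":[0,0,0],"delta_pos":[0.95,0.43,0],"gripper":0},{"angular":[0,0,0],"delta_pos":[0.95,0.43,0],"gripper":0},{"angular":[0,0,0],"delta_pos":[0.95,0.43,0],"gripper":0},{"angular":[0,0,0],"delta_pos":[0.95,0.43,0],"gripper":0},{"angular":[0,0,0],"delta_pos":[0.95,0.43,0],"gripper":0},{"angular":[0,0,0],"delta_pos":[0.95,0.43,0],"gripper":0},{"angular":[0,0,0],"delta_pos":[0.95,0.43,0],"gripper":0}]'
python3 -c "
from h import *
rel((-.05,0,.07))"
```

```text
time: 4.3
tool_pos: [0.4154, -0.2822, 0.2485]
tool_rot: [0.0, 0.767, 0.641, 0.0]
contact_force: [0.9, 0.1, 0.2]
gripper_width: 0.004
t 4.3 F [0.9 0.1 0.2] grip 0.004 pos [ 0.4154 -0.2822  0.2485]
shift/30mm [3.667 1.975 1.183] turn/5deg [ 0.005  0.002 -0.041]
```

```bash
python3 -m crank '[{"angular":[0,0,0],"delta_pos":[0.85,0.42,0],"gripper":0},{"angular":[0,0,0],"delta_pos":[0.85,0.42,0],"gripper":0},{"angular":[0,0,0],"delta_pos":[0.85,0.42,0.3],"gripper":0},{"angular":[0,0,0],"delta_pos":[0.6,0.42,0.5],"gripper":0},{"angular":[0,0,0],"delta_pos":[0,0,0.4],"gripper":0},{"angular":[0,0,0],"delta_pos":[0,0,0],"gripper":0},{"angular":[0,0,0],"delta_pos":[0,0,0],"gripper":0}]'
python3 - <<'E'
from h import *
rel((-.05,0,-.003))
for n in("scene","top"):
    I=cv2.cvtColor(grab_frame(n),cv2.COLOR_RGB2BGR);x0,y0=(124,120) if n=="scene" else (246,150)
    u=proj(n,state()['tool_pos'])[0]
    J=cv2.resize(I[y0:y0+100,x0:x0+132],None,fx=6,fy=6,interpolation=cv2.INTER_CUBIC)
    cv2.circle(J,(int((u[0]-x0+.5)*6),int((u[1]-y0+.5)*6)),4,(0,0,255),1)
    cv2.imwrite(f"pics/a_{n}.png",J)
E
```

```text
time: 5.18
tool_pos: [0.4811, -0.1997, 0.2128]
tool_rot: [0.0, 0.768, 0.641, 0.0]
contact_force: [-0.5, 0.0, 0.5]
gripper_width: 0.006
t 5.17 F [-0.5  0.   0.5] grip 0.006 pos [ 0.4811 -0.1997  0.2128]
shift/30mm [0.575 0.309 2.426] turn/5deg [ 0.006  0.005 -0.052]
```

View pics/a_scene.png

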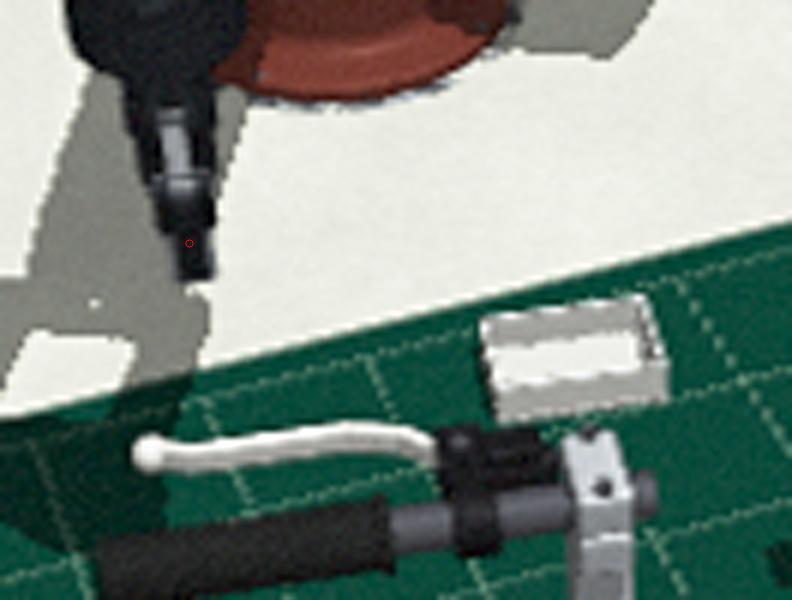

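View pics/a_top.png

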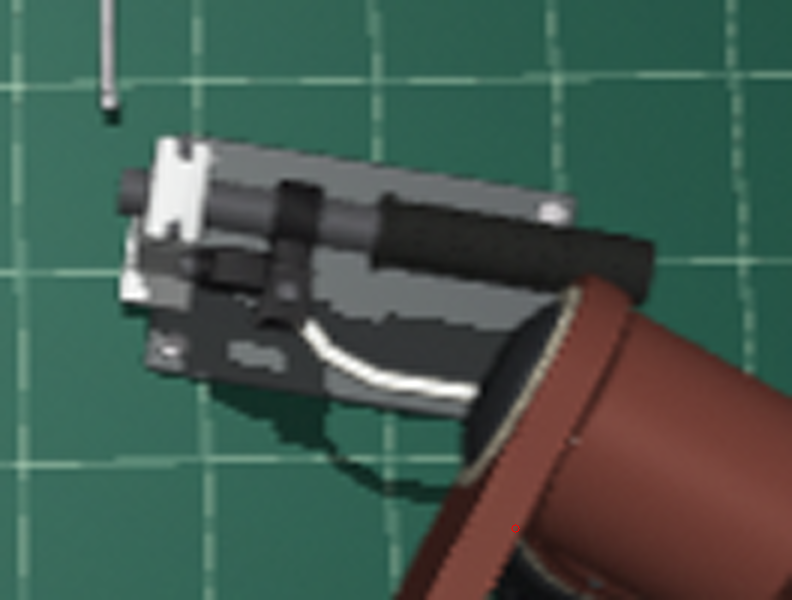

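```bash
python3 -m crank '[{"angular":[0,0,0],"delta_pos":[0.3,0,0.5],"gripper":0},{"angular":[0,0,-0.05],"delta_pos":[0.28,0,0.7],"gripper":0},{"angular":[0,0,0],"delta_pos":[0,0,0.7],"gripper":0},{"angular":[0,0,0],"delta_pos":[0,0.1,0.5],"gripper":0},{"angular":[0,0,0],"delta_pos":[0,0.2,0],"gripper":0},{"angular":[0,0,0],"delta_pos":[0,0.2,0],"gripper":0},{"angular":[0,0,0],"delta_pos":[0,0.2,0],"gripper":0},{"angular":[0,0,0],"delta_pos":[0,0,0],"gripper":0},{"angular":[0,0,0],"delta_pos":[0,0,0],"gripper":0}]'
python3 - <<'E'
from h import *
rel((-.0145,0,-.003))
I=cv2.cvtColor(grab_frame("scene"),cv2.COLOR_RGB2BGR);x0,y0=(124,120)
cv2.imwrite(f"pics/b_scene.png",cv2.resize(I[y0:y0+100,x0:x0+132],None,fx=6,fy=6,interpolation=cv2.INTER_CUBIC))
E
```

```text
time: 6.4
tool_pos: [0.5052, -0.1856, 0.1406]
tool_rot: [0.0, 0.766, 0.643, 0.0]
contact_force: [-0.0, 0.5, -0.2]
gripper_width: -0.0
t 6.4 F [-0.   0.5 -0.2] grip -0.0 pos [ 0.5052 -0.1856  0.1406]
shift/30mm [-0.032  0.787  0.019] turn/5deg [0.003 0.001 0.01 ]
```

View pics/b_scene.png

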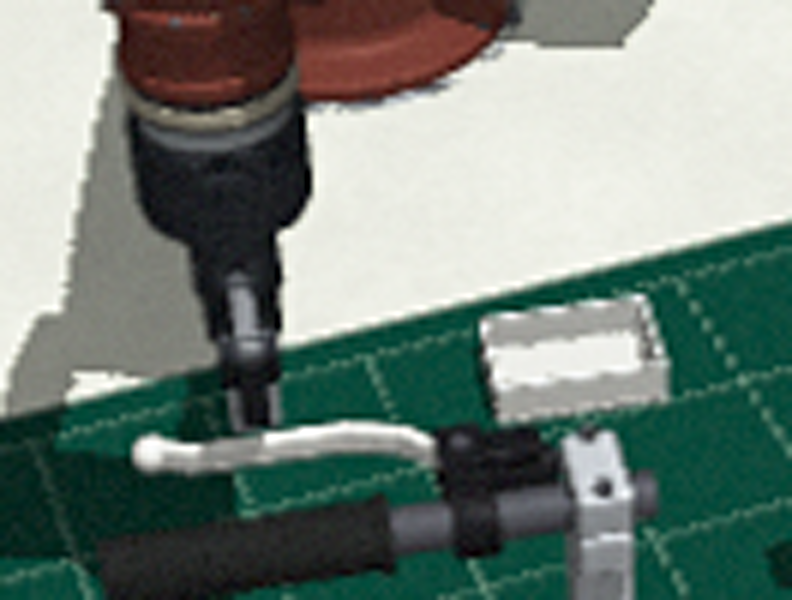

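```bash
python3 -m crank '[{"angular":[0,0,0],"delta_pos":[0,0.15,0],"gripper":0},{"angular":[0,0,0],"delta_pos":[0,0.15,0],"gripper":0},{"angular":[0,0,0],"delta_pos":[0,0.1,0],"gripper":0},{"angular":[0,0,0],"delta_pos":[0,0.1,0],"gripper":0},{"angular":[0,0,0],"delta_pos":[0,0,0],"gripper":0}]'
python3 -m crank '[{"angular":[0,0,0],"delta_pos":[0,0.07,0],"gripper":0},{"angular":[0,0,0],"delta_pos":[0,0.07,0],"gripper":0},{"angular":[0,0,0],"delta_pos":[0,0,0],"gripper":0}]'
python3 -c "
from h import *
rel((-.0145,0,-.003))"
```

```text
time: 7.08
tool_pos: [0.52, -0.1881, 0.1403]
tool_rot: [-0.0, 0.766, 0.643, -0.0]
contact_force: [0.4, 0.1, 0.2]
gripper_width: 0.002
time: 7.45
tool_pos: [0.5241, -0.1888, 0.1403]
tool_rot: [0.0, 0.766, 0.643, 0.0]
contact_force: [-0.0, 0.2, -0.3]
gripper_width: 0.003
t 7.45 F [-0.   0.2 -0.3] grip 0.003 pos [ 0.5241 -0.1888  0.1403]
shift/30mm [-0.034  0.147  0.011] turn/5deg [ 0.001 -0.     0.01 ]
```

```bash
for i in 1 2 ; do :; done
python3 -m crank '[{"angular":[0,0,0],"delta_pos":[0,0.05,0],"gripper":0},{"angular":[0,0,0],"delta_pos":[0,0.05,0],"gripper":0},{"angular":[0,0,0],"delta_pos":[0,0,0],"gripper":0}]'
python3 -m crank '[{"angular":[0,0,0],"delta_pos":[0,0.05,0],"gripper":0},{"angular":[0,0,0],"delta_pos":[0,0,0],"gripper":0}]'
python3 -m crank '[{"angular":[0,0,0],"delta_pos":[0,0.05,0],"gripper":0},{"angular":[0,0,0],"delta_pos":[0,0,0],"gripper":0}]'
```

```text
time: 7.82
tool_pos: [0.527, -0.1894, 0.1403]
tool_rot: [0.0, 0.766, 0.643, 0.0]
contact_force: [-1.1, 0.2, -0.0]
gripper_width: 0.002
time: 8.07
tool_pos: [0.5283, -0.1896, 0.1403]
tool_rot: [-0.0, 0.766, 0.643, -0.0]
contact_force: [-1.5, 0.4, 1.5]
gripper_width: 0.002
time: 8.32
tool_pos: [0.5293, -0.1901, 0.1402]
tool_rot: [-0.0, 0.766, 0.643, -0.001]
contact_force: [-4.8, -1.0, 2.1]
gripper_width: -0.001
```

```bash
python3 -m crank '[{"angular":[0,0,-0.2],"delta_pos":[-0.028,0.05,0],"gripper":0},{"angular":[0,0,-0.2],"delta_pos":[-0.028,0.05,0],"gripper":0},{"angular":[0,0,-0.2],"delta_pos":[-0.028,0.05,0],"gripper":0},{"angular":[0,0,-0.2],"delta_pos":[-0.028,0.05,0],"gripper":0},{"angular":[0,0,-0.2],"delta_pos":[-0.028,0.05,0],"gripper":0},{"angular":[0,0,-0.2],"delta_pos":[-0.028,0.05,0],"gripper":0}]'
python3 -c "
from h import *
rel((-.0145,0,-.003),.105)"
python3 -m crank '[{"angular":[0,0,-0.2],"delta_pos":[-0.028,0.05,0],"gripper":0},{"angular":[0,0,-0.2],"delta_pos":[-0.028,0.05,0],"gripper":0},{"angular":[0,0,-0.2],"delta_pos":[-0.028,0.05,0],"gripper":0},{"angular":[0,0,-0.2],"delta_pos":[-0.028,0.05,0],"gripper":0},{"angular":[0,0,-0.2],"delta_pos":[-0.028,0.05,0],"gripper":0}]'
python3 -c "
from h import *
rel((-.0145,0,-.003),.192)"
```

```text
time: 9.07
tool_pos: [0.5375, -0.196, 0.1402]
tool_rot: [-0.001, 0.731, 0.682, -0.001]
contact_force: [-5.0, -0.3, 2.7]
gripper_width: 0.002
t 9.07 F [-5.  -0.3  2.7] grip 0.002 pos [ 0.5375 -0.196   0.1402]
shift/30mm [-0.023 -0.032  0.007] turn/5deg [-0.022 -0.003  0.014]
time: 9.7
tool_pos: [0.5447, -0.2002, 0.1402]
tool_rot: [-0.001, 0.7, 0.714, -0.001]
contact_force: [-6.8, 1.2, 3.5]
gripper_width: -0.001
t 9.7 F [-6.8  1.2  3.5] grip -0.001 pos [ 0.5447 -0.2002  0.1402]
shift/30mm [-0.024 -0.031  0.006] turn/5deg [-0.028 -0.011  0.019]
```

```bash
python3 -m crank '[{"angular":[0,0,-0.2],"delta_pos":[-0.028,0.05,0],"gripper":0},{"angular":[0,0,-0.2],"delta_pos":[-0.028,0.05,0],"gripper":0},{"angular":[0,0,-0.2],"delta_pos":[-0.028,0.05,0],"gripper":0},{"angular":[0,0,0],"delta_pos":[0,0,0],"gripper":0}]'
python3 -m crank '[{"angular":[0,0,-0.1],"delta_pos":[-0.014,0.025,0],"gripper":0},{"angular":[0,0,0],"delta_pos":[0,0,0],"gripper":0}]'
python3 -c "
from h import *
rel((-.0145,0,-.003),.254)"
```

```text
time: 10.2
tool_pos: [0.5492, -0.2025, 0.1402]
tool_rot: [-0.001, 0.682, 0.732, -0.0]
contact_force: [-6.6, 1.4, 3.3]
gripper_width: -0.001
time: 10.45
tool_pos: [0.5499, -0.2028, 0.1402]
tool_rot: [-0.001, 0.678, 0.735, -0.0]
contact_force: [-7.0, 1.0, 3.3]
gripper_width: -0.001
t 10.45 F [-7.   1.   3.3] grip -0.001 pos [ 0.5499 -0.2028  0.1402]
shift/30mm [-0.026 -0.026  0.005] turn/5deg [-0.031 -0.017  0.002]
```

```bash
python3 -m crank '[{"angular":[0,0,-0.1],"delta_pos":[-0.014,0.025,0],"gripper":0},{"angular":[0,0,0],"delta_pos":[0,0,0],"gripper":0}]'
python3 -m crank '[{"angular":[0,0,-0.1],"delta_pos":[-0.014,0.025,0],"gripper":0},{"angular":[0,0,0],"delta_pos":[0,0,0],"gripper":0}]'
```

```text
time: 10.7
tool_pos: [0.5507, -0.2031, 0.1402]
tool_rot: [-0.002, 0.675, 0.738, -0.0]
contact_force: [-6.6, 1.5, 4.0]
gripper_width: -0.002
time: 10.95
tool_pos: [0.5514, -0.2035, 0.1402]
tool_rot: [-0.002, 0.672, 0.741, -0.001]
contact_force: [-7.3, 1.3, 4.2]
gripper_width: -0.001
```

```bash
python3 -m crank '[{"angular":[0,0,-0.1],"delta_pos":[-0.014,0.025,0],"gripper":0},{"angular":[0,0,0],"delta_pos":[0,0,0],"gripper":0}]'
python3 -m crank '[{"angular":[0,0,-0.05],"delta_pos":[-0.01,0.02,0],"gripper":0},{"angular":[0,0,0],"delta_pos":[0,0,0],"gripper":0}]'
python3 -m crank '[{"angular":[0,0,0],"delta_pos":[-0.01,0.02,0],"gripper":0},{"angular":[0,0,0],"delta_pos":[0,0,0],"gripper":0}]'
```

```text
time: 11.2
tool_pos: [0.5516, -0.2036, 0.1401]
tool_rot: [-0.002, 0.669, 0.743, -0.001]
contact_force: [-9.3, 2.0, 5.3]
gripper_width: -0.002
time: 11.45
tool_pos: [0.5517, -0.2037, 0.1401]
tool_rot: [-0.003, 0.667, 0.745, -0.001]
contact_force: [-11.7, 2.7, 7.1]
gripper_width: -0.0
time: 11.7
tool_pos: [0.5518, -0.2037, 0.1401]
tool_rot: [-0.004, 0.667, 0.745, -0.002]
contact_force: [-13.6, 3.9, 7.7]
gripper_width: 0.003
```

```bash
python3 -m crank '[{"angular":[0,0,0],"delta_pos":[0,0,0],"gripper":0},{"angular":[0,0,0],"delta_pos":[0,0,0],"gripper":0},{"angular":[0,0,0],"delta_pos":[0,0,0],"gripper":0},{"angular":[0,0,0],"delta_pos":[0,0,0],"gripper":0}]'
python3 -m crank '[{"angular":[0,0,0],"delta_pos":[0,0,0],"gripper":0},{"angular":[0,0,0],"delta_pos":[0,0,0],"gripper":0},{"angular":[0,0,0],"delta_pos":[0,0,0],"gripper":0},{"angular":[0,0,0],"delta_pos":[0,0,0],"gripper":0}]'
python3 - <<'E'
from h import *
rel((-.0145,0,-.003),.28)
I=cv2.cvtColor(grab_frame("scene"),cv2.COLOR_RGB2BGR);x0,y0=(124,120)
cv2.imwrite(f"pics/c_scene.png",cv2.resize(I[y0:y0+100,x0:x0+132],None,fx=6,fy=6,interpolation=cv2.INTER_CUBIC))
E
```

```text
time: 12.2
tool_pos: [0.5517, -0.2038, 0.1401]
tool_rot: [-0.004, 0.667, 0.745, -0.002]
contact_force: [-14.2, 4.0, 8.0]
gripper_width: -0.0
time: 12.7
tool_pos: [0.5518, -0.2037, 0.1401]
tool_rot: [-0.004, 0.667, 0.745, -0.002]
contact_force: [-13.9, 3.6, 8.0]
gripper_width: -0.002
t 12.7 F [-13.9   3.6   8. ] grip -0.002 pos [ 0.5518 -0.2037  0.1401]
shift/30mm [-0.03  -0.012  0.003] turn/5deg [-0.086 -0.043  0.057]
```

View pics/c_scene.png

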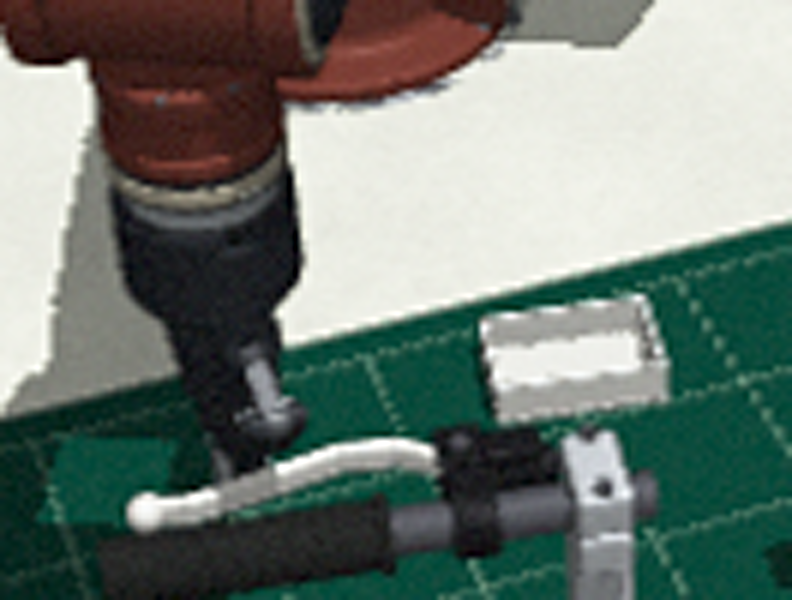

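```bash
python3 -m crank '[{"angular":[0,0,0],"delta_pos":[0.01,-0.02,0],"gripper":0},{"angular":[0,0,0.1],"delta_pos":[0.014,-0.025,0],"gripper":0},{"angular":[0,0,0.2],"delta_pos":[0.028,-0.05,0],"gripper":0},{"angular":[0,0,0.2],"delta_pos":[0.028,-0.05,0],"gripper":0},{"angular":[0,0,0.2],"delta_pos":[0.028,-0.05,0],"gripper":0},{"angular":[0,0,0.2],"delta_pos":[0.028,-0.05,0],"gripper":0},{"angular":[0,0,0.2],"delta_pos":[0.028,-0.05,0],"gripper":0},{"angular":[0,0,0.2],"delta_pos":[0.028,-0.05,0],"gripper":0},{"angular":[0,0,0.2],"delta_pos":[0.028,-0.05,0],"gripper":0}]'
python3 -c "
from h import *
rel((-.0145,0,-.003),.14)"
python3 -m crank '[{"angular":[0,0,0.2],"delta_pos":[0.028,-0.05,0],"gripper":0},{"angular":[0,0,0.2],"delta_pos":[0.028,-0.05,0],"gripper":0},{"angular":[0,0,0.2],"delta_pos":[0.028,-0.05,0],"gripper":0},{"angular":[0,0,0.2],"delta_pos":[0.028,-0.05,0],"gripper":0},{"angular":[0,0,0.2],"delta_pos":[0.028,-0.05,0],"gripper":0},{"angular":[0,0,0.2],"delta_pos":[0.028,-0.05,0],"gripper":0}]'
python3 -c "
from h import *
rel((-.0145,0,-.003),0.0)"
```

```text
time: 13.88
tool_pos: [0.5415, -0.1984, 0.1402]
tool_rot: [-0.001, 0.715, 0.699, -0.0]
contact_force: [-5.7, 0.9, 3.1]
gripper_width: -0.001
t 13.88 F [-5.7  0.9  3.1] grip -0.001 pos [ 0.5415 -0.1984  0.1402]
shift/30mm [-0.003 -0.071  0.006] turn/5deg [-0.024 -0.011  0.151]
time: 14.62
tool_pos: [0.5333, -0.1931, 0.1402]
tool_rot: [-0.0, 0.751, 0.661, -0.0]
contact_force: [-6.1, 0.2, 1.5]
gripper_width: -0.005
t 14.62 F [-6.1  0.2  1.5] grip -0.005 pos [ 0.5333 -0.1931  0.1402]
shift/30mm [ 0.06  -0.177  0.006] turn/5deg [-0.008 -0.001  0.549]
```

```bash
python3 -m crank '[{"angular":[0,0,0.2],"delta_pos":[0.025,-0.05,0],"gripper":0},{"angular":[0,0,0.2],"delta_pos":[0.025,-0.05,0],"gripper":0},{"angular":[0,0,0.1],"delta_pos":[0.014,-0.03,0],"gripper":0},{"angular":[0,0,0.05],"delta_pos":[0,-0.03,0],"gripper":0},{"angular":[0,0,0],"delta_pos":[0,-0.03,0],"gripper":0},{"angular":[0,0,0],"delta_pos":[0,-0.03,0],"gripper":0}]'
python3 -m crank '[{"angular":[0,0,0],"delta_pos":[0,-0.03,0],"gripper":0},{"angular":[0,0,0],"delta_pos":[0,-0.03,0],"gripper":0},{"angular":[0,0,0],"delta_pos":[0,-0.03,0],"gripper":0}]'
python3 -c "
from h import *
rel((-.0145,0,-.003),0.0)"
```

```text
time: 15.38
tool_pos: [0.528, -0.1906, 0.1405]
tool_rot: [0.001, 0.766, 0.643, 0.0]
contact_force: [0.9, -0.5, -0.8]
gripper_width: 0.001
time: 15.75
tool_pos: [0.5248, -0.19, 0.1405]
tool_rot: [0.0, 0.766, 0.643, 0.0]
contact_force: [0.4, 0.4, 1.1]
gripper_width: 0.001
t 15.75 F [0.4 0.4 1.1] grip 0.001 pos [ 0.5248 -0.19    0.1405]
shift/30mm [-0.     0.115  0.016] turn/5deg [0.007 0.003 0.008]
```

Contact has ended, with the lever led back to rest. I'll back off, lift clear and check.

```bash
python3 -m crank '[{"angular":[0,0,0],"delta_pos":[0,-0.1,0],"gripper":0},{"angular":[0,0,0],"delta_pos":[0,-0.3,0],"gripper":0},{"angular":[0,0,0],"delta_pos":[0,-0.5,0],"gripper":0},{"angular":[0,0,0],"delta_pos":[0,-0.5,-0.3],"gripper":0},{"angular":[0,0,0],"delta_pos":[-0.3,-0.3,-0.7],"gripper":0},{"angular":[0,0,0],"delta_pos":[-0.6,-0.3,-0.8],"gripper":0},{"angular":[0,0,0],"delta_pos":[-0.6,-0.3,-0.7],"gripper":0},{"angular":[0,0,0],"delta_pos":[-0.6,0,-0.4],"gripper":0},{"angular":[0,0,0],"delta_pos":[-0.5,0,0],"gripper":0},{"angular":[0,0,0],"delta_pos":[0,0,0],"gripper":0},{"angular":[0,0,0],"delta_pos":[0,0,0],"gripper":0}]'
python3 - <<'E'
from h import *
for n in("scene","top"):
    I=cv2.cvtColor(grab_frame(n),cv2.COLOR_RGB2BGR);x0,y0=(124,120) if n=="scene" else (246,150)
    cv2.imwrite(f"pics/d_{n}.png",cv2.resize(I[y0:y0+100,x0:x0+132],None,fx=6,fy=6,interpolation=cv2.INTER_CUBIC))
    I0=cv2.imread(f"pics/{n}0.png").astype(int)
    if n=="scene":
        D=np.abs(I-I0).sum(2);print("lever region diff",D[188:208,140:200].max(),"short",D[155:230,260:350].max(),"case",D[165:190,200:236].max(), "rest", D[225:300,60:420].max())
    print([(round(d['conf'],2),np.round(d['pixel'],1)) for d in landmark_of(n,"long_tip")][:1])
s=state();print(s['time'],s['contact_force'],s['tool_pos'])
E
```

```text
time: 17.12
tool_pos: [0.4429, -0.2542, 0.2259]
tool_rot: [-0.001, 0.766, 0.643, -0.0]
contact_force: [0.2, 0.6, -0.1]
gripper_width: 0.002
lever region diff 51 short 50 case 47 rest 55
[(0.81, array([147.5, 194.3]))]
[(0.49, array([338.5, 218. ]))]
17.325 [ 0.48117354  0.3595294  -0.27001735] [ 0.44325483 -0.25413168  0.22670499]
```

View pics/d_scene.png

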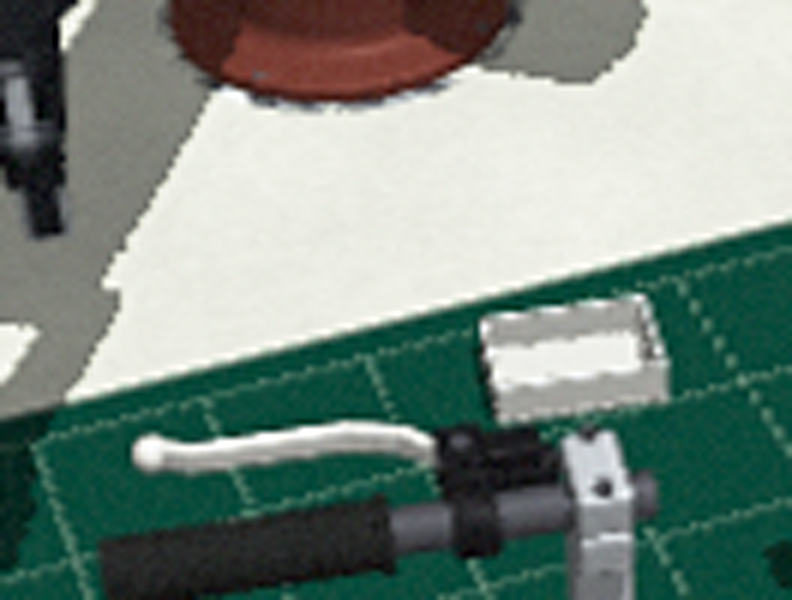

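The lever is back at rest: the ball is at zoom (150,452), the same place as before. The rest of the scene differs from the first picture only by image noise.

```bash
python3 -c "
from plant import *
print(job_done())"
```

```text
the job is handed in; nothing more can be done
None
```

I pressed the long lever, the one on the robot's right, in to its stop with the back of the shut fingers. I held it there for about 1.3 s, led it back out, and handed the job in at about 17 s. No verdict was reported.

- **Stop:** the force stayed at about 7 N while the lever moved. It then rose steeply to about 14 N along the press direction (about 16 N in total) with almost no more movement, so I stopped there. The calculated finger position matched the 0.28 rad stop to within about 1 mm. In the picture the ball was still clear of the grip.
- **Way back:** I led it out along the same arc at about 14 mm/s. There was still about 6 N on the fingers shortly before rest, then it dropped to zero where first contact had been, so I saw no sign of a snap.
- **After backing off:** the lever shows in its original place in the scene picture. In that camera, the short-lever stand, the case and most of the mat differ from the first picture only by noise. The contact force was about 0.

**Less certain:**
- During the hold there was also about 8 N vertical and about 5 N sideways force on the fingers, probably from friction and slight tilt.
- The network's final ball position in the top camera was about 5 px off its earlier reading. I put that down to its scatter, since the scene picture matched.
- I did not check the glue and the jar separately in the last pictures.

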